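# Scoop the large test balls out of the mixed tray

### The job

The two large steel balls of the ball-drop tester lie in a shallow tray with two small ones. Use the slotted scoop standing in the tray to lift both large balls out together, letting the small ones stay behind in the tray, and tip the large balls into the round bowl, not the square pan. Never touch the large balls with the fingers, and at the end set the scoop down upright.

Things in the scene. Friction and masses are not known exactly. Their poses are not given: they have to be found in the camera images.
- scoop_grip (a point): centre of the grip of the slotted scoop (loose, 150 g): an upright square black handle, 20 x 20 mm, faces along the scoop's x and y, running from 36 mm below this point to 30 mm above it. The point is 100 mm above the undersides of the scoop's bars. +x points ahead along the bars, z up along the handle. The scoop starts standing in the near end of the tray
- tray: shallow black plastic tray, fixed, inside 260 (x) x 108 (y) mm, walls 21 mm high, floor 2 mm thick; origin under its centre at bench height; +x to the far end, the way to scoop. A thin ledge juts inward along both long sides (10 mm) and the far end (22 mm), 17 to 20 mm above the bench: it stops large balls, while the scoop's bars and small balls go under it
- ball_a_center (a point): polished steel ball, 32 mm diameter, 100 g, starting in the far half of the tray; this point is its centre, 18 mm above the bench when it lies on the tray floor; axes mean nothing
- ball_b_center (a point): another polished steel ball, 32 mm diameter, 100 g, starting in the far half of the tray; this point is its centre, 18 mm above the bench when it lies on the tray floor; axes mean nothing
- small_a_center (a point): small polished steel ball, 12 mm diameter, 10 g, starting near the middle of the tray between scoop and large balls; this point is its centre; axes mean nothing
- small_b_center (a point): another small polished steel ball, 12 mm diameter, 10 g, starting near the middle of the tray between scoop and large balls; this point is its centre; axes mean nothing
- bowl: round steel bowl, fixed, rim radius 72 mm, 42 mm high, wall 3 mm, open on top; origin: centre of its underside at bench height, z up. It stands left of the tray in either of two places; a square steel pan, 130 mm wide and 35 mm high, takes the other and stays empty. The bench's front strip, x 0.39 to 0.47 m and y 0.15 to 0.31 m, is always free (bench top z = 0)
- scoop: the same scoop, at the foot of the handle's axis, level with the undersides of the bars: three parallel 7 mm steel bars along +x, 33 mm between centres, 73 mm wide over all (26 mm gaps: small balls fall through, large balls ride in the two lanes); rear ends 26 mm behind the axis; upright back plate 70 mm wide, 36 mm high, its front 14 mm ahead of the axis
- scoop_tip (a point): tip of the scoop's middle bar, 103 mm ahead of the handle's axis and 2 mm above the undersides (tips are 4 mm thick). Slid level on the tray floor the bars pass under the large balls; with the tips raised 15 degrees these roll back to the back plate, with the tips lowered 35 degrees they roll off over the tips
There are look-alikes about, which are no part of the job. Leave any orange look-alike of the part that bears ball_a_center alone.

How it is judged:
By the outcome, as a careful person would: the job done as asked, in the order asked, and still so for the second after the job is handed in, with the robot touching nothing.
It also fails if it takes over 54 s, if anything falls off the work surface, if the arm or the gripper's body presses on something with over 40 N, if the wrist force passes 120 N, or if a joint passes its speed limit or range.

### The arm

A 6-joint arm with a two-finger parallel gripper is mounted at the origin on a cart in front of the work surface, level with it; the furniture and walls round the work are solid. World frame = base frame: x ahead of the robot, y to its left, z up, the work surface at z = 0. Lengths are in mm, angles in degrees, forces in N, time in s.
With the tool pointing down it reaches from about 300 to 850 mm from the base axis. Payload 4.2 kg.
Tool frame: the origin (TCP) lies at the very end of the fingers, on their centre line; the grasp point (between the pads) lies 19 mm behind it (env.grasp_offset is the distance from the TCP to the grasp point, in mm); z points along the fingers, y is the line along which they close (so a half turn about z gives the same grasp; the last joint's range is limited). The gripper opens to 91 mm and grips with 3 to 60 N. Pads are 32 mm wide; open, the fingers measure 118 mm over their backs; the gripper's body (76 mm by 178 mm) begins 60 mm behind the grasp point.
Start: joints at [-76.031, 18.312, 89.639, -0, 72.044, -1.146], TCP at [149.934, -555.124, 213.976] pointing down, gripper open.
Joint ranges: [-177.97, 177.97], [-48.28, 115.42], [12.27, 149.76], [-77.06, 257.06], [2.81, 150.46], [-146.56, 146.56]. Speed limits (degrees/s): [147.25, 147.25, 180, 180, 180, 180].

### API

Orientations are given as [roll, pitch, yaw] about the fixed x, y, z axes, in that order (R = Rz(yaw) Ry(pitch) Rx(roll)).
In Python, from workcell import env, eyes gives the robot as it stands.
- The arm moves only by the tool send_rows, never from a script. Its arguments are lists of equal length, an entry for each row: "grip": the opening, from -1 (shut) to 1 (fully open), so that 0 is half open; "xyz": the shift along the world's x, y, z in m, a list of three; "yaw": the turn about the world's z in degrees. A call has 1 to 8 rows; each row is the pose to reach, as a shift and turn from the pose commanded when the call began; what a row does not reach only later rows make up. A row lasts 1/12 s, in which the tool goes at most 41.7 mm and 7.16 degrees, less where a joint would pass 70% of its speed; a pose out of reach is approached as far as the arm can. A call with a gripper value outside its range is refused whole. The fingers move at their own pace and stop on an object; "grip_force" is the grip in N (left out, the last holds). Time passes only in rows, so rows that repeat a pose let the fingers close. It gives the time, the measured TCP pose, the force, the opening and the grip force at its end, in the units of the state.
- env.state(): the state, without advancing time (a new reading comes with each control period).
- eyes.grab_frame(name): name is "side" or "top" or "wrist"; returns a dict with "frame" (420x560x3 uint8, red, green, blue), "fx", "fy", "cx", "cy" (pixels), "pose" (4x4, takes a point from camera to world coordinates). Camera axes: x right, y down, z forward; pixel columns grow to the right and rows downward; lengths in mm; the calibration is good to about 2 mm. A picture is of the moment at which its call begins. There is no depth.
- env.job_done(): hands the job in; it is judged then, once.
The state is a dict: "time_s": time; "qpos": joint angles; "qvel": joint speeds; "effort": joint torques, N m; "ee_pos": TCP position; "ee_rot": TCP orientation; "force": force on the tool from outside, world axes, zero at the start; "torque": the same for the moment, N m; "gripper_width": finger opening in mm; "gripper_force": force on a finger pad.
Only numpy, scipy, OpenCV 4.12 (cv2) and the standard library are available. Lean on these libraries where they do the work, as an engineer would, in place of code of your own. Each camera call takes 0.05 s, during which the arm holds its last target. There are 200 camera calls.

## Working session

There is one attempt and no reset: what is moved stays moved. The work goes in short steps, Python scripts to look and compute and a tool call to move; the robot and the scene stay as the last step left them, time stands still between calls to the robot, and variables do not carry over. Pictures are saved under pics/ and viewed, at most 10 in all, crops included, and the job is handed in when it is done.

Besides the shell and the picture viewer there is one more tool, called after ">>>" in YAML: its name, and indented under it one key for each argument. send_rows: Moves the arm, as the interface text tells. Its arguments: {"type":"object","properties":{"grip":{"type":"array"},"xyz":{"type":"array"},"yaw":{"type":"array"},"grip_force":{"type":"number"}},"required":["grip","xyz","yaw"]}

```bash
ls; mkdir -p pics
cat > h.py <<'E'
import numpy as np, cv2
from workcell import env, eyes
def shot(n,fn,crop=None,s=1):
    d=eyes.grab_frame(n); f=d["frame"][:,:,::-1]
    np.savez("pics/"+fn+".npz",K=[d["fx"],d["fy"],d["cx"],d["cy"]],pose=d["pose"],f=f)
    if crop: x0,y0,x1,y1=crop; f=f[y0:y1,x0:x1]
    cv2.imwrite("pics/"+fn+".png",cv2.resize(f,None,fx=s,fy=s,interpolation=cv2.INTER_CUBIC))
def ray(fn,u,v,z):
    d=np.load("pics/"+fn+".npz"); fx,fy,cx,cy=d["K"]; P=d["pose"]
    r=P[:3,:3]@np.array([(u-cx)/fx,(v-cy)/fy,1]); return P[:3,3]+r*(z-P[2,3])/r[2]
def proj(fn,p):
    d=np.load("pics/"+fn+".npz"); fx,fy,cx,cy=d["K"]; P=d["pose"]
    c=P[:3,:3].T@(np.array(p)-P[:3,3]); return fx*c[0]/c[2]+cx, fy*c[1]/c[2]+cy
E
python3 - <<'E'
from h import *
shot("top","t0",None,1.42); shot("side","s0",None,1.42)
for n in("t0","s0"):
    d=np.load(f"pics/{n}.npz"); print(d["K"],d["pose"].round(3))
print(env.state())
E
```

```text
pics
[462.67154859 462.67154859 275.24032032 211.45380359] [[-1.300000e-02 -9.900000e-01  1.410000e-01  3.971330e+02]
 [-1.000000e+00  1.300000e-02  3.000000e-03  1.763740e+02]
 [-5.000000e-03 -1.410000e-01 -9.900000e-01  1.148068e+03]
 [ 0.000000e+00  0.000000e+00  0.000000e+00  1.000000e+00]]
[442.57380133 442.57380133 286.52903867 213.35421469] [[ 9.34000e-01 -1.62000e-01  3.19000e-01  2.51891e+02]
 [-3.58000e-01 -4.11000e-01  8.38000e-01 -6.12381e+02]
 [-5.00000e-03 -8.97000e-01 -4.42000e-01  4.84296e+02]
 [ 0.00000e+00  0.00000e+00  0.00000e+00  1.00000e+00]]
{'time_s': 0.1, 'qpos': array([-7.60310697e+01,  1.83480152e+01,  8.96981611e+01, -2.94442494e-03,
        7.20448837e+01, -1.14702561e+00]), 'qvel': array([-0.03441209, -0.03943216, -0.13394105, -0.02946631,  0.05395441,
        0.00529805]), 'effort': array([ 5.47995187e-04, -4.13333023e+01, -2.32509577e+01,  7.28851953e-02,
        4.22188779e-02, -6.01284228e-05]), 'ee_pos': array([ 149.81087211, -554.67802954,  213.21249327]), 'ee_rot': array([-1.79908902e+02,  9.76175245e-04,  1.51168666e+01]), 'force': array([-0.31998707, -0.0859802 ,  0.38786067]), 'torque': array([-0.01090938, -0.01430256, -0.01469257]), 'gripper_force': 0.0, 'gripper_width': 91.32577006155007}
```

View pics/t0.png

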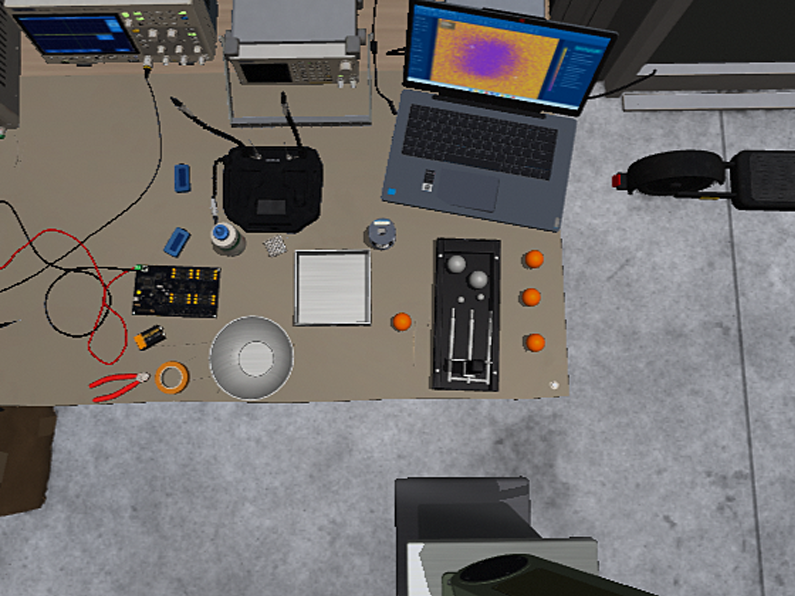

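View pics/s0.png

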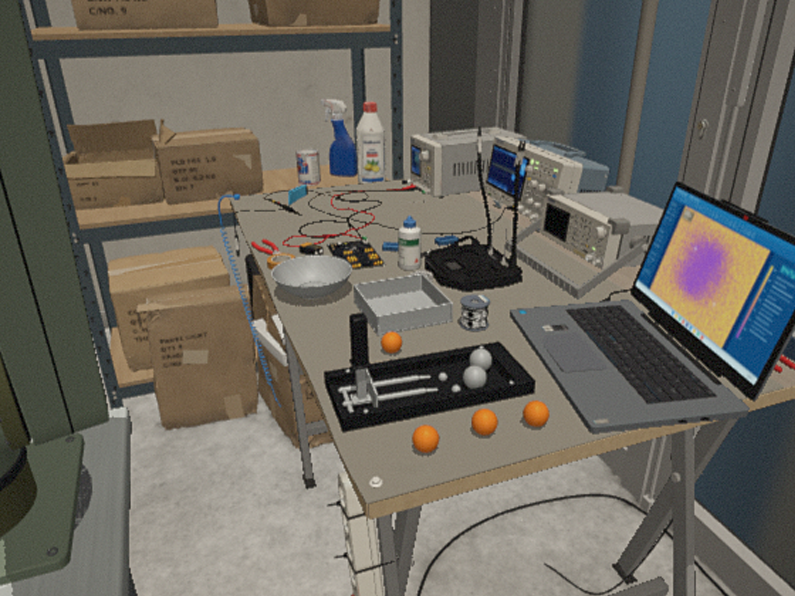

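The top view shows the tray at about px (435..501, 239..391), with the scoop at its near end and its handle near (475,367). The large balls are at (456,264) and (478,280). The bowl is at (252,357), the pan at (332,288), and there is an orange look-alike between pan and tray. I'll enlarge the tray.

Run:
```python
from h import *
f=np.load("pics/t0.npz")["f"]; cv2.imwrite("pics/t0c.png",cv2.resize(f[160:285,285:375],None,fx=4.8,fy=4.8,interpolation=cv2.INTER_CUBIC))
s=1.42
for n,u,v,z in [("trayFL",435,239,21),("trayFR",501,240,21),("trayNR",498,391,21),("trayNL",431,390,21),("bowlL",209,357,42),("bowlR",294,357,42),("bowlT",252,316,42),("bowlB",252,400,42),("panNR",370,325,35),("panFR",370,250,35),("panNL",295,325,35),("orange",401,321,16)]:
    print(n,ray("t0",u/s,v/s,z).round(0))
```

```text
trayFL [665. 101.  21.]
trayFR [662. -15.  21.]
trayNR [400.   0.  21.]
trayNL [403. 114.  21.]
bowlL [462. 487.  42.]
bowlR [460. 344.  42.]
bowlT [531. 416.  42.]
bowlB [390. 413.  42.]
panNR [514. 216.  35.]
panFR [644. 215.  35.]
panNL [515. 344.  35.]
orange [522. 163.  16.]
```

View pics/t0c.png

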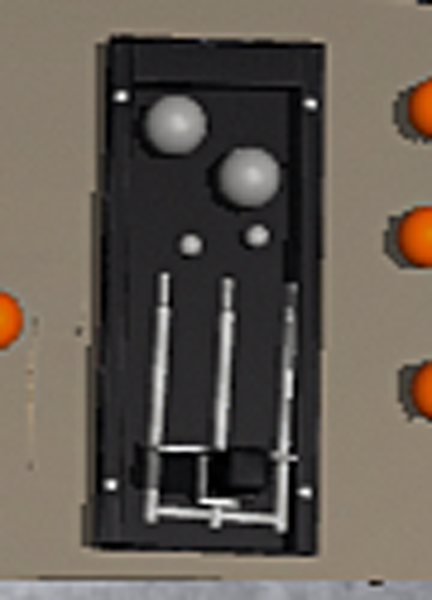

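The crop shows the bar tips at (165,275), (228,280) and (292,287), and the rear ends at (152,517), (217,522) and (281,527). The handle top is at about (247,467), the large balls at (176,125) and (249,178), and the small ones at (191,244) and (258,236).

Run:
```python
from h import *
for n,u,v,z in [("tipL",165,275,6),("tipM",228,280,6),("tipR",292,287,6),("rearL",152,517,9),("rearM",217,522,9),("rearR",281,527,9),("handletop",247,467,132),("A",176,125,18),("B",249,178,18),("sa",191,244,8),("sb",258,236,8),
("FL",110,37,21),("FR",325,43,21),("NR",315,554,21),("NL",86,546,21),("s1",121,96,21),("s2",310,104,21),("s3",305,492,21),("s4",110,485,21)]:
    print(n,ray("t0",285+u/4.8,160+v/4.8,z).round(1))
for p in [(447,52,132),(447,52,102),(532,50,21)]: print(np.array(proj("s0",p))*1.42)
```

```text
tipL [543.6  70.5   6. ]
tipM [540.6  37.9   6. ]
tipR [536.5   4.9   6. ]
rearL [419.1  80.6   9. ]
rearM [416.2  47.7   9. ]
rearR [413.3  15.2   9. ]
handletop [438.8  47.2 132. ]
A [620.3  63.9  18. ]
B [591.9  27.   18. ]
sa [559.4  56.8   8. ]
sb [563.1  22.    8. ]
FL [666.7  97.2  21. ]
FR [661.9 -14.3  21. ]
NR [3.994e+02 3.000e-01 2.100e+01]
NL [404.9 115.2  21. ]
s1 [635.4  92.2  21. ]
s2 [629.8  -5.4  21. ]
s3 [430.4   4.2  21. ]
s4 [435.2 102.4  21. ]
[363.1974109  312.05125395]
[364.05292621 333.35433922]
[426.69049781 375.31111825]
```

>>> send_rows:
  grip: [1, 1, 1, 1, 1, 1, 1, 1]
  xyz:
    - [0.019, 0.036, 0]
    - [0.037, 0.072, 0]
    - [0.055, 0.108, 0]
    - [0.073, 0.144, 0]
    - [0.091, 0.18, 0]
    - [0.109, 0.216, 0]
    - [0.127, 0.252, 0]
    - [0.145, 0.288, 0]
  yaw: [-2.5, -5, -7.5, -10, -12.5, -15, -17.5, -19.6]

```text
time_s: 0.77
ee_pos: [295.1, -265.1, 213.8]
ee_rot: [-180.0, 0.0, -4.6]
force: [1.7, 0.2, 0.4]
gripper_width: 91.1
gripper_force: 0.0
```

>>> send_rows:
  grip: [1, 1, 1, 1, 1, 1, 1, 1]
  xyz:
    - [0.018, 0.036, 0]
    - [0.036, 0.074, 0]
    - [0.054, 0.111, 0]
    - [0.073, 0.148, 0]
    - [0.091, 0.186, 0]
    - [0.109, 0.223, 0]
    - [0.127, 0.26, 0]
    - [0.146, 0.298, 0]
  yaw: [0, 0, 0, 0, 0, 0, 0, 0]

```text
time_s: 1.43
ee_pos: [440.6, 32.3, 213.9]
ee_rot: [180.0, 0.0, -4.4]
force: [-0.5, -0.6, -0.1]
gripper_width: 91.4
gripper_force: 0.0
```

>>> send_rows:
  grip: [1, 1]
  xyz:
    - [0, 0.013, 0]
    - [0, 0.013, 0]
  yaw: [0, 0]

```text
time_s: 1.6
ee_pos: [440.9, 46.0, 213.4]
ee_rot: [-180.0, 0.1, -4.2]
force: [0.2, -0.7, 0.3]
gripper_width: 91.1
gripper_force: 0.0
```

Run:
```python
from h import *
shot("wrist","w0",None,1.42)
print(np.load("pics/w0.npz")["pose"].round(2),env.state()["ee_pos"])
```

```text
[[-7.0000e-02 -9.6000e-01 -2.8000e-01  5.2029e+02]
 [-1.0000e+00  7.0000e-02  2.0000e-02  3.9210e+01]
 [ 0.0000e+00  2.8000e-01 -9.6000e-01  3.8358e+02]
 [ 0.0000e+00  0.0000e+00  0.0000e+00  1.0000e+00]] [440.29427212  44.29636105 213.41530477]
```

View pics/w0.png

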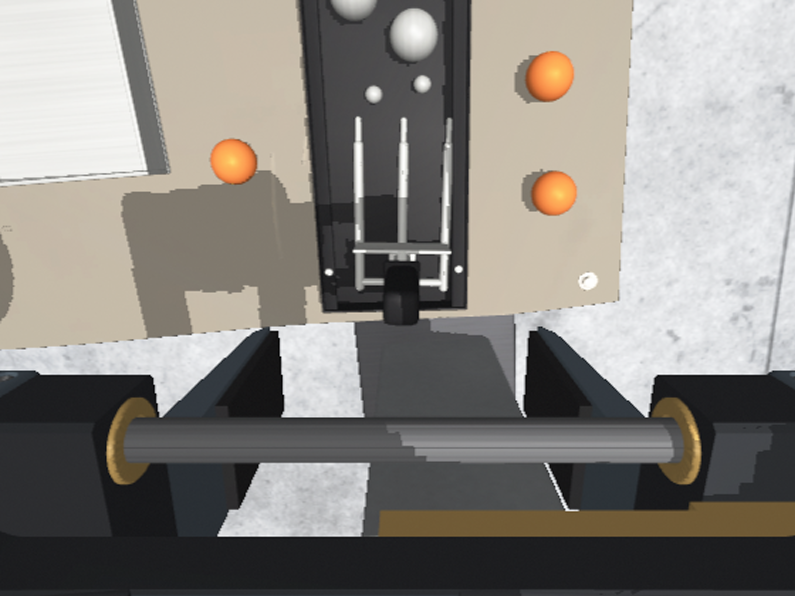

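The wrist view shows the bar tips at (358,120), (403,121) and (448,120), and the rear ends near (361,289) and (443,289). The handle is at column 401, centred between the fingers at about 403.

Run:
```python
from h import *
s=1.42
for n,u,v,z in [("tipL",358,118,6),("tipM",403,118,6),("tipR",448,118,6),("rearL",361,290,9),("rearR",443,290,9),("htopF",402,291,132),("htopR",402,325,132),("screwL",329,272,21),("screwR",459,269,21),("B",414,35,18),("sa",374,94,8),("sb",422,84,8)]:
    print(n,ray("w0",u/s,v/s,z).round(1))
```

```text
tipL [544.   69.5   6. ]
tipM [541.6  37.3   6. ]
tipR [539.2   5.    6. ]
rearL [416.8  79.5   9. ]
rearR [412.1  15.3   9. ]
htopF [448.6  44.8 132. ]
htopR [429.7  46.2 132. ]
screwL [435.9 100.8  21. ]
screwR [431.    3.3  21. ]
B [592.4  26.2  18. ]
sa [558.9  56.5   8. ]
sb [563.   22.3   8. ]
```

>>> send_rows:
  grip: [0.2, -0.2, -0.2, -0.2, -0.2]
  xyz:
    - [0, 0, -0.04]
    - [0, 0, -0.08]
    - [0, 0, -0.115]
    - [0, 0, -0.13]
    - [0, 0, -0.13]
  yaw: [0, 0, 0, 0, 0]

```text
time_s: 2.07
ee_pos: [436.8, 41.6, 80.7]
ee_rot: [179.9, 0.5, -4.6]
force: [-0.5, 0.9, 0.0]
gripper_width: 60.8
gripper_force: 0.0
```

>>> send_rows:
  grip: [-1, -1, -1, -1, -1]
  xyz:
    - [0, 0, 0]
    - [0, 0, 0]
    - [0, 0, 0]
    - [0, 0, 0]
    - [0, 0, 0]
  yaw: [0, 0, 0, 0, 0]
  grip_force: 30

```text
time_s: 2.48
ee_pos: [441.3, 43.1, 85.1]
ee_rot: [-180.0, -0.1, -4.5]
force: [-0.2, 0.7, 0.5]
gripper_width: 27.4
gripper_force: 0.4
```

>>> send_rows:
  grip: [-1, -1, -1, -1]
  xyz:
    - [0, 0, 0]
    - [0, 0, 0]
    - [0, 0, 0]
    - [0, 0, 0]
  yaw: [0, 0, 0, 0]

```text
time_s: 2.82
ee_pos: [441.2, 44.2, 84.2]
ee_rot: [-179.9, -0.1, -4.5]
force: [0.6, 5.7, -0.9]
gripper_width: 20.0
gripper_force: 29.9
```

>>> send_rows:
  grip: [-1, -1, -1, -1]
  xyz:
    - [0, 0.003, 0.003]
    - [0, 0.0075, 0.003]
    - [0, 0.0075, 0.003]
    - [0, 0.0075, 0.003]
  yaw: [0.5, 1.7, 1.7, 1.7]

```text
time_s: 3.15
ee_pos: [440.3, 50.7, 86.9]
ee_rot: [180.0, 0.0, -2.7]
force: [-0.7, 0.1, -1.5]
gripper_width: 19.8
gripper_force: 30.0
```

Run:
```python
from h import *
shot("wrist","w1",None,1.42); print(env.state())
```

```text
{'time_s': 3.2, 'qpos': array([ 5.08900444e+00,  1.41039599e+01,  1.16728970e+02, -4.48232895e-02,
        4.92000014e+01,  9.78675731e+01]), 'qvel': array([-0.32207174, -0.03065263,  0.09252665,  0.14497797, -0.16881263,
        0.08808319]), 'effort': array([ 1.08110821e-01, -3.25936568e+01, -1.84306097e+01,  1.96469855e-02,
       -9.51912627e-02, -3.43657899e-03]), 'ee_pos': array([440.30236531,  50.55671263,  86.8738256 ]), 'ee_rot': array([ 1.79961896e+02,  2.79878570e-02, -2.74927978e+00]), 'force': array([ 0.58619105,  0.08728132, -1.75095571]), 'torque': array([0.07672383, 0.0757076 , 0.03500212]), 'gripper_force': 29.987859427928925, 'gripper_width': 20.044836706297513}
```

View pics/w1.png

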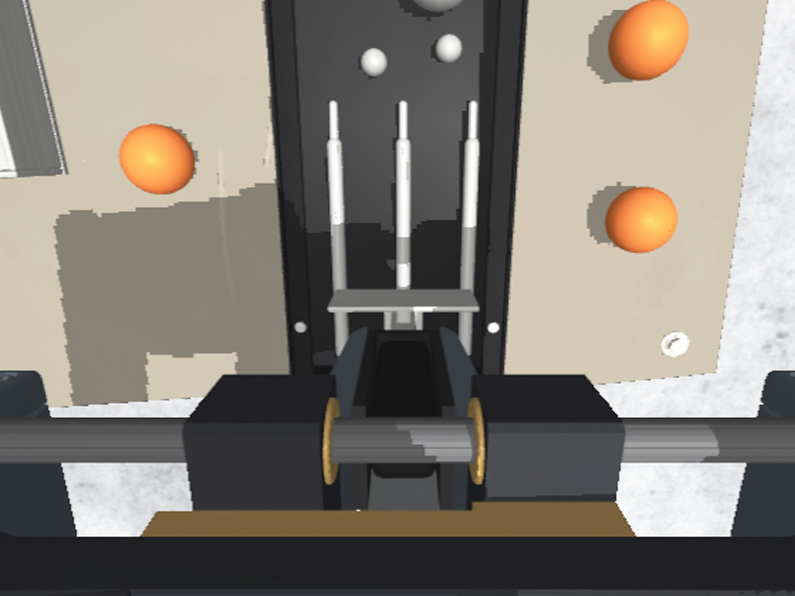

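The wrist view shows the scoop held and lifted, with tips at (333,102), (403,102) and (472,102), centred between the ledges. The small balls are at (373,62) and (449,48), and the handle is between the pads.

Run:
```python
from h import *
y=np.radians(-2.7)
for z in (5,9,13): print(z,np.array(proj("w1",(440.5+103*np.cos(y),50.5+103*np.sin(y),z)))*1.42)
print(np.load("pics/w1.npz")["K"], 139.5/1.42)
```

```text
5 [400.44698226  97.4403654 ]
9 [400.42505573  96.57828873]
13 [400.40238959  95.68713342]
[349.2422689  349.2422689  283.87109262 207.43194841] 98.23943661971832
```

>>> send_rows:
  grip: [-1, -1, -1, -1, -1, -1, -1, -1]
  xyz:
    - [0, 0.003, 0]
    - [0, 0.003, -0.002]
    - [0, 0.003, -0.0035]
    - [0, 0.003, -0.0035]
    - [0.005, 0.0028, -0.0035]
    - [0.01, 0.0025, -0.0035]
    - [0.015, 0.0023, -0.0035]
    - [0.02, 0.002, -0.0035]
  yaw: [0, 0, 0, 0, 0, 0, 0, 0]

```text
time_s: 3.87
ee_pos: [460.7, 52.6, 83.7]
ee_rot: [180.0, -0.0, -2.8]
force: [0.6, 0.0, -0.9]
gripper_width: 19.8
gripper_force: 30.0
```

>>> send_rows:
  grip: [-1, -1, -1, -1, -1, -1, -1, -1]
  xyz:
    - [0.005, -0.0003, 0]
    - [0.01, -0.0005, 0]
    - [0.015, -0.0008, 0]
    - [0.02, -0.001, 0]
    - [0.025, -0.0013, 0]
    - [0.03, -0.0015, 0]
    - [0.035, -0.0018, 0]
    - [0.04, -0.002, 0]
  yaw: [0, 0, 0, 0, 0, 0, 0, 0]

```text
time_s: 4.53
ee_pos: [500.5, 50.6, 83.5]
ee_rot: [180.0, 0.1, -2.8]
force: [-8.9, 0.4, 13.0]
gripper_width: 19.6
gripper_force: 30.0
```

>>> send_rows:
  grip: [-1, -1, -1, -1, -1, -1, -1, -1]
  xyz:
    - [0.004, -0.0002, 0]
    - [0.008, -0.0004, 0]
    - [0.012, -0.0006, 0]
    - [0.016, -0.0008, 0]
    - [0.02, -0.001, 0]
    - [0.024, -0.0012, 0]
    - [0.028, -0.0014, 0]
    - [0.032, -0.0016, 0]
  yaw: [0, 0, 0, 0, 0, 0, 0, 0]

```text
time_s: 5.2
ee_pos: [531.2, 48.9, 83.6]
ee_rot: [180.0, 0.3, -2.8]
force: [-8.5, 0.9, 10.9]
gripper_width: 19.8
gripper_force: 30.0
```

Run:
```python
from h import *
shot("wrist","w2",None,1.42); shot("top","t2")
```

```text
(no output)
```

View pics/w2.png

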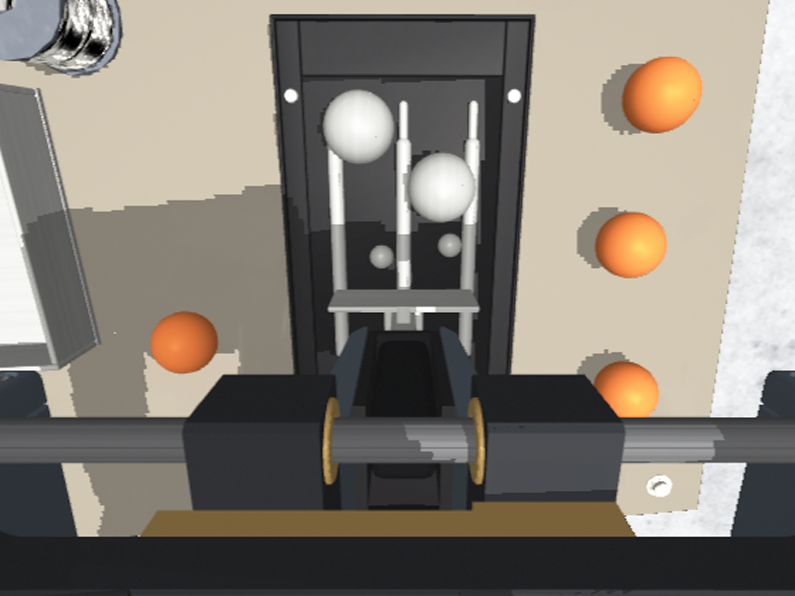

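The wrist view shows both large balls in the lanes, at (358,127) and (441,188). The small balls are behind them at (381,257) and (450,245), and the tips at row 102 are still short of the ledge edge at row 77. Next I'll advance a little, then rock the scoop nose-up on its rear ends with a light grip.

>>> send_rows:
  grip: [-1, -1, -1, -1]
  xyz:
    - [0.003, -0.0001, 0]
    - [0.005, -0.0002, 0]
    - [0.005, -0.0002, 0]
    - [0.005, -0.0002, 0]
  yaw: [0, 0, 0, 0]
  grip_force: 14

```text
time_s: 5.63
ee_pos: [537.6, 48.7, 83.6]
ee_rot: [180.0, 0.1, -2.8]
force: [-4.2, -0.1, 6.5]
gripper_width: 20.0
gripper_force: 14.0
```

>>> send_rows:
  grip: [-1, -1, -1, -1, -1]
  xyz:
    - [-0.002, 0.0001, 0]
    - [-0.004, 0.0002, 0.0003]
    - [-0.006, 0.0003, 0.0006]
    - [-0.008, 0.0004, 0.001]
    - [-0.01, 0.0005, 0.0013]
  yaw: [0, 0, 0, 0, 0]

```text
time_s: 6.05
ee_pos: [527.2, 49.3, 84.2]
ee_rot: [180.0, 0.1, -2.8]
force: [-0.4, 1.4, -0.6]
gripper_width: 20.4
gripper_force: 14.0
```

Run:
```python
from h import *
shot("wrist","w3",None,1.42); shot("side","s3",(200,180,400,310),3)
```

```text
(no output)
```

View pics/s3.png

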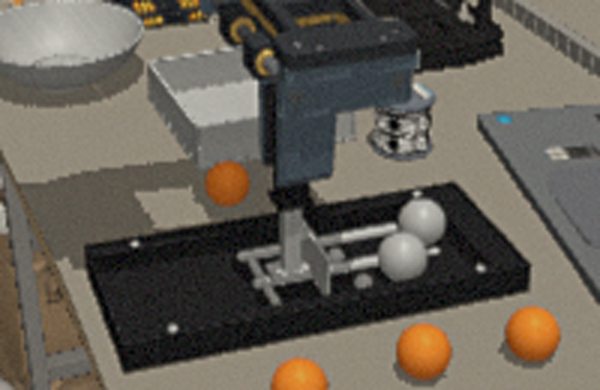

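The side view shows the scoop in the tray with both large balls on the bars, near crop (422,220) and (403,257). I can't tell the tilt from it. I'll measure the tip shift in the wrist camera with template matching.

```bash
cat >> h.py <<'E'
def tips(fn):
    # right bar tip and back plate top edge shift in wrist picture against w2
    a=np.load("pics/w2.npz")["f"]; b=np.load(f"pics/{fn}.npz")["f"]; out=[]
    for (x0,y0,x1,y1) in [(324,66,343,90),(228,198,342,222)]:
        X0=max(x0-25,0);Y0=max(y0-45,0)
        r=cv2.matchTemplate(b[Y0:y1+45,X0:x1+25],a[y0:y1,x0:x1],cv2.TM_CCOEFF_NORMED)
        _,s,_,l=cv2.minMaxLoc(r); out.append((l[0]+X0-x0,l[1]+Y0-y0,round(s,2)))
    return out
def pred(th,dz=0):
    # predicted row of tip, plate top in w2 for nose-up th about grip point
    y=np.radians(-2.8); c,s=np.cos(np.radians(th)),np.sin(np.radians(th)); r=[]
    for px,pz in((103,-97),(14,-64)):
        qx,qz=px*c-pz*s,px*s+pz*c
        r.append(proj("w2",(531.2+qx*np.cos(y),48.9+qx*np.sin(y),102.5+qz))[1])
    return np.round(r,1)
E
python3 - <<'E'
from h import *
print(tips("w3"),tips("w1"))
for t in (0,2,5,10,15,-10): print(t,pred(t)-pred(0))
E
```

```text
[(0, 0, 0.99), (0, 0, 0.99)] [(0, 0, 0.96), (0, 0, 0.97)]
0 [0. 0.]
2 [-6.  -3.1]
5 [-15.2  -7.7]
10 [-30.6 -15.1]
15 [-46.4 -22.2]
-10 [29.6 15.8]
```

Run:
```python
from h import *
a=np.load("pics/w2.npz")["f"]; b=np.load("pics/w3.npz")["f"]
for n,u,v,z,r in [("A",358,127,18,26),("B",441,188,18,26),("sa",381,257,8,9),("sb",450,245,8,9)]:
    u,v=int(u/1.42),int(v/1.42); t=a[v-r:v+r,u-r:u+r]; m=cv2.matchTemplate(b,t,cv2.TM_CCOEFF_NORMED); _,s,_,l=cv2.minMaxLoc(m)
    print(n,ray("w2",u,v,z).round(1),ray("w3",l[0]+r,l[1]+r,z).round(1),round(s,2))
print(np.load("pics/w2.npz")["pose"][:3,3]-np.load("pics/w3.npz")["pose"][:3,3])
```

```text
A [621.2  63.6  18. ] [623.5  61.7  18. ] 0.91
B [592.5  27.3  18. ] [592.6  27.6  18. ] 0.98
sa [559.4  57.6   8. ] [559.2  57.8   8. ] 0.99
sb [563.5  23.1   8. ] [559.2  57.8   8. ] 0.99
[ 4.58219604 -0.37213204 -0.91052272]
```

>>> send_rows:
  grip: [-1, -1, -1, -1, -1, -1, -1, -1]
  xyz:
    - [-0.005, 0.0002, 0]
    - [-0.015, 0.0007, 0]
    - [-0.03, 0.0015, 0]
    - [-0.045, 0.0022, 0]
    - [-0.06, 0.003, 0]
    - [-0.075, 0.0037, 0]
    - [-0.085, 0.0042, 0]
    - [-0.091, 0.0045, 0]
  yaw: [0, 0, 0, 0, 0, 0, 0, 0]

```text
time_s: 6.82
ee_pos: [434.5, 53.9, 84.7]
ee_rot: [180.0, 0.1, -2.8]
force: [0.4, 0.1, -1.0]
gripper_width: 19.9
gripper_force: 14.0
```

>>> send_rows:
  grip: [-1, -1, -1, -1]
  xyz:
    - [-0.002, 0, 0]
    - [-0.004, 0, 0]
    - [-0.006, 0, 0]
    - [-0.007, 0, 0]
  yaw: [0, 0, 0, 0]
  grip_force: 12

```text
time_s: 7.15
ee_pos: [431.3, 53.9, 85.1]
ee_rot: [-180.0, -0.2, -2.8]
force: [2.2, -0.0, -1.4]
gripper_width: 20.2
gripper_force: 12.0
```

Run:
```python
from h import *
shot("wrist","w4"); print(tips("w4"), env.state()["ee_pos"])
```

```text
[(0, 0, 0.97), (0, 0, 0.98)] [431.25215701  53.91139432  85.13912449]
```

>>> send_rows:
  grip: [-1, -1, -1]
  xyz:
    - [-0.002, 0, 0]
    - [-0.003, 0, 0]
    - [-0.003, 0, 0]
  yaw: [0, 0, 0]

```text
time_s: 7.45
ee_pos: [427.6, 54.0, 85.2]
ee_rot: [-180.0, -0.1, -2.8]
force: [3.1, 0.4, 1.1]
gripper_width: 20.2
gripper_force: 12.0
```

Run:
```python
from h import *
shot("wrist","w4"); print(tips("w4"), env.state()["ee_pos"],env.state()["force"])
```

```text
[(1, -7, 0.97), (0, -4, 0.97)] [427.51872393  53.94479653  85.17973896] [3.40294116 0.94572139 1.03050671]
```

>>> send_rows:
  grip: [-1, -1, -1, -1, -1]
  xyz:
    - [0.008, -0.0004, 0]
    - [0.015, -0.0007, 0]
    - [0.015, -0.0007, -0.001]
    - [0.015, -0.0007, -0.001]
    - [0.015, -0.0007, -0.001]
  yaw: [0, 0, 0, 0, 0]

```text
time_s: 7.92
ee_pos: [442.6, 53.1, 84.1]
ee_rot: [180.0, -0.1, -2.8]
force: [1.3, -0.1, 3.0]
gripper_width: 19.8
gripper_force: 12.0
```

Run:
```python
from h import *
shot("wrist","w4"); print(tips("w4"), env.state()["ee_pos"],env.state()["force"])
```

```text
[(1, -7, 0.97), (0, -4, 0.97)] [442.53706759  53.02766752  84.09257095] [ 1.77055403 -0.25804897  3.93216675]
```

>>> send_rows:
  grip: [-1, -1, -1]
  xyz:
    - [0, 0, -0.0008]
    - [0, 0, -0.0008]
    - [0, 0, -0.0008]
  yaw: [0, 0, 0]

```text
time_s: 8.22
ee_pos: [442.7, 53.1, 83.9]
ee_rot: [180.0, -0.1, -2.8]
force: [1.3, -1.4, 8.3]
gripper_width: 20.0
gripper_force: 12.0
```

Run:
```python
from h import *
shot("wrist","w4"); print(tips("w4"), env.state()["ee_pos"],env.state()["force"])
```

```text
[(1, -6, 0.97), (0, -4, 0.98)] [442.69435259  53.05933369  83.961008  ] [ 1.53894454 -0.57812784  8.58686905]
```

>>> send_rows:
  grip: [-1, -1, -1]
  xyz:
    - [0, 0, -0.0008]
    - [0, 0, -0.0008]
    - [0, 0, -0.0008]
  yaw: [0, 0, 0]

```text
time_s: 8.52
ee_pos: [443.2, 53.0, 83.6]
ee_rot: [180.0, -0.2, -2.8]
force: [1.5, -0.7, 11.3]
gripper_width: 19.9
gripper_force: 12.0
```

Run:
```python
from h import *
shot("wrist","w4"); print(tips("w4"), env.state()["ee_pos"],env.state()["force"])
```

```text
[(1, -5, 0.97), (0, -3, 0.98)] [443.25895405  53.02454835  83.68179109] [ 0.38187492 -1.11609742 11.71672472]
```

>>> send_rows:
  grip: [-1, -1, -1]
  xyz:
    - [0, 0, -0.001]
    - [0, 0, -0.001]
    - [0, 0, -0.001]
  yaw: [0, 0, 0]

```text
time_s: 8.82
ee_pos: [444.0, 53.0, 83.1]
ee_rot: [180.0, -0.3, -2.8]
force: [1.2, -1.6, 13.5]
gripper_width: 19.8
gripper_force: 12.0
```

Run:
```python
from h import *
shot("wrist","w4"); print(tips("w4"), env.state()["ee_pos"],env.state()["force"])
```

```text
[(1, -4, 0.98), (0, -2, 0.99)] [443.99982877  52.99629093  83.09406699] [ 2.61532439 -1.81151734 13.69004224]
```

>>> send_rows:
  grip: [-1, -1, -1, -1, -1, -1, -1, -1]
  xyz:
    - [0, 0, 0]
    - [0, 0, 0.002]
    - [0, 0, 0.0026]
    - [0.008, -0.0004, 0.0026]
    - [0.018, -0.0009, 0.0026]
    - [0.028, -0.0014, 0.0026]
    - [0.036, -0.0018, 0.0026]
    - [0.042, -0.0021, 0.0026]
  yaw: [0, 0, 0, 0, 0, 0, 0, 0]
  grip_force: 60

```text
time_s: 9.53
ee_pos: [485.5, 51.0, 83.5]
ee_rot: [180.0, -0.1, -2.8]
force: [0.2, -0.5, -2.1]
gripper_width: 19.9
gripper_force: 60.0
```

>>> send_rows:
  grip: [-1, -1, -1, -1, -1, -1, -1, -1]
  xyz:
    - [0.005, -0.0002, 0]
    - [0.01, -0.0005, 0]
    - [0.015, -0.0007, 0]
    - [0.02, -0.001, 0]
    - [0.025, -0.0012, 0]
    - [0.03, -0.0015, 0]
    - [0.035, -0.0017, 0]
    - [0.04, -0.002, 0]
  yaw: [0, 0, 0, 0, 0, 0, 0, 0]

```text
time_s: 10.2
ee_pos: [524.0, 49.0, 83.8]
ee_rot: [180.0, -0.0, -2.8]
force: [0.5, 0.1, -1.5]
gripper_width: 19.5
gripper_force: 60.0
```

>>> send_rows:
  grip: [-1, -1, -1, -1, -1, -1]
  xyz:
    - [0.004, -0.0002, 0]
    - [0.008, -0.0004, 0]
    - [0.012, -0.0006, 0]
    - [0.016, -0.0008, 0]
    - [0.018, -0.0009, 0]
    - [0.018, -0.0009, 0]
  yaw: [0, 0, 0, 0, 0, 0]

```text
time_s: 10.7
ee_pos: [541.7, 48.1, 83.5]
ee_rot: [180.0, 0.0, -2.8]
force: [-0.8, 0.6, -1.6]
gripper_width: 19.5
gripper_force: 60.0
```

Run:
```python
from h import *
shot("wrist","w5",None,1.42); print(tips("w5"), env.state()["ee_pos"],env.state()["force"])
```

```text
[(1, 1, 0.74), (0, -2, 0.95)] [541.6126806  48.1138015  83.5283217] [-0.0938022   0.11570847 -3.16999924]
```

View pics/w5.png

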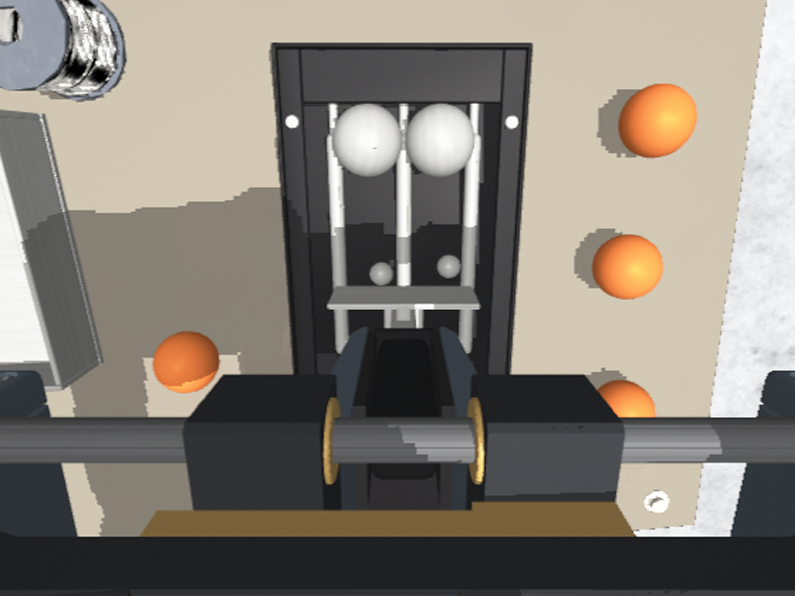

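The wrist view shows both large balls against the far ledge and on the bars, at (367,140) and (440,140). The small balls are behind at (381,273) and (449,266). I'll push a little deeper, wait for the balls to roll back, then retreat out from under the ledge.

>>> send_rows:
  grip: [-1, -1, -1, -1, -1, -1, -1]
  xyz:
    - [0.003, -0.0001, 0]
    - [0.006, -0.0003, 0]
    - [0.009, -0.0004, 0]
    - [0.012, -0.0006, 0]
    - [0.014, -0.0007, 0]
    - [0.014, -0.0007, 0]
    - [0.014, -0.0007, 0]
  yaw: [0, 0, 0, 0, 0, 0, 0]

```text
time_s: 11.33
ee_pos: [556.1, 47.4, 83.7]
ee_rot: [180.0, -0.1, -2.8]
force: [-0.3, -0.0, -1.6]
gripper_width: 19.6
gripper_force: 60.0
```

```bash
cat >> h.py <<'E'
def balls(fn):
    f=np.load(f"pics/{fn}.npz")["f"]; g=cv2.medianBlur(cv2.cvtColor(f,cv2.COLOR_BGR2GRAY),5)
    c=cv2.HoughCircles(g[:250,215:355],cv2.HOUGH_GRADIENT,1,20,param1=120,param2=16,minRadius=20,maxRadius=34)
    return [] if c is None else [(x+215,y,r) for x,y,r in c[0].round(1)]
E
python3 - <<'E'
from h import *
shot("wrist","w6"); print(tips("w6"), env.state()["ee_pos"],env.state()["force"]); print(balls("w5"),balls("w6"))
E
```

```text
[(1, 25, 0.72), (0, -2, 0.91)] [556.02269798  47.41811547  83.74091321] [ 0.50872955  0.20295946 -2.918887  ]
[(np.float32(258.5), np.float32(96.5), np.float32(26.6)), (np.float32(310.5), np.float32(97.5), np.float32(24.5)), (np.float32(310.5), np.float32(181.5), np.float32(26.8))] [(np.float32(259.5), np.float32(120.5), np.float32(25.2)), (np.float32(309.5), np.float32(122.5), np.float32(25.4))]
```

>>> send_rows:
  grip: [-1, -1, -1, -1, -1, -1, -1]
  xyz:
    - [-0.003, 0.0001, 0.0005]
    - [-0.007, 0.0003, 0.001]
    - [-0.011, 0.0005, 0.001]
    - [-0.015, 0.0007, 0.001]
    - [-0.018, 0.0009, 0.001]
    - [-0.02, 0.001, 0.001]
    - [-0.02, 0.001, 0.001]
  yaw: [0, 0, 0, 0, 0, 0, 0]

```text
time_s: 11.97
ee_pos: [534.9, 48.5, 84.8]
ee_rot: [180.0, 0.0, -2.8]
force: [-0.0, -0.1, -4.2]
gripper_width: 19.7
gripper_force: 60.0
```

Run:
```python
from h import *
shot("wrist","w7"); print(tips("w7"), env.state()["ee_pos"],env.state()["force"]); print(balls("w7"))
```

```text
[(1, -4, 0.97), (0, -2, 0.99)] [535.36761893  48.46824135  84.87676085] [ 0.1901439  -1.01939889 -3.4715691 ]
[(np.float32(258.5), np.float32(121.5), np.float32(24.3)), (np.float32(309.5), np.float32(121.5), np.float32(24.5))]
```

>>> send_rows:
  grip: [-1, -1, -1, -1, -1, -1, -1, -1]
  xyz:
    - [-0.002, 0.0001, 0.001]
    - [-0.003, 0.0001, 0.003]
    - [-0.003, 0.0001, 0.008]
    - [-0.003, 0.0001, 0.014]
    - [-0.003, 0.0001, 0.02]
    - [-0.003, 0.0001, 0.026]
    - [-0.003, 0.0001, 0.03]
    - [-0.003, 0.0001, 0.03]
  yaw: [0, 0, 0, 0, 0, 0, 0, 0]

```text
time_s: 12.68
ee_pos: [533.5, 48.6, 116.2]
ee_rot: [-180.0, -0.2, -2.8]
force: [-0.5, -0.7, -3.2]
gripper_width: 19.8
gripper_force: 60.0
```

Run:
```python
from h import *
shot("wrist","w8"); print(tips("w8"), env.state()["ee_pos"],env.state()["force"]); print(balls("w8"))
```

```text
[(1, -4, 0.93), (0, -2, 0.98)] [533.057351    48.57308283 115.51802052] [-0.11097595 -0.07100387 -3.46574495]
[(np.float32(259.5), np.float32(121.5), np.float32(24.3)), (np.float32(309.5), np.float32(122.5), np.float32(24.3))]
```

>>> send_rows:
  grip: [-1, -1, -1, -1, -1, -1, -1, -1]
  xyz:
    - [0, 0, 0.006]
    - [0, 0.003, 0.014]
    - [-0.001, 0.009, 0.022]
    - [-0.003, 0.018, 0.03]
    - [-0.006, 0.029, 0.036]
    - [-0.01, 0.041, 0.04]
    - [-0.014, 0.054, 0.04]
    - [-0.018, 0.068, 0.04]
  yaw: [0, 0, 0, 0, 0, 0, 0, 0]

```text
time_s: 13.4
ee_pos: [514.0, 118.1, 155.4]
ee_rot: [-180.0, -0.0, -2.8]
force: [-1.4, 0.2, -2.8]
gripper_width: 19.6
gripper_force: 60.0
```

>>> send_rows:
  grip: [-1, -1, -1, -1, -1, -1, -1, -1]
  xyz:
    - [-0.004, 0.014, 0]
    - [-0.008, 0.028, 0]
    - [-0.012, 0.042, 0]
    - [-0.016, 0.056, 0]
    - [-0.02, 0.07, 0]
    - [-0.024, 0.084, 0]
    - [-0.028, 0.098, 0]
    - [-0.032, 0.112, 0]
  yaw: [0, 0, 0, 0, 0, 0, 0, 0]

```text
time_s: 14.07
ee_pos: [481.4, 230.3, 155.0]
ee_rot: [-180.0, 0.0, -2.7]
force: [-0.6, 0.3, -3.0]
gripper_width: 19.6
gripper_force: 60.0
```

Run:
```python
from h import *
shot("wrist","w9"); print(tips("w9"), env.state()["ee_pos"],env.state()["force"]); print(balls("w9"))
```

```text
[(1, -3, 0.82), (-1, -2, 0.3)] [480.82402279 232.81417313 155.00267355] [-1.34827813  3.66844877 -3.18598935]
[(np.float32(309.5), np.float32(121.5), np.float32(21.0)), (np.float32(261.5), np.float32(118.5), np.float32(28.9)), (np.float32(266.5), np.float32(82.5), np.float32(33.4))]
```

>>> send_rows:
  grip: [-1, -1, -1, -1, -1, -1, -1, -1]
  xyz:
    - [-0.001, 0.01, 0]
    - [-0.002, 0.018, 0]
    - [-0.004, 0.025, 0]
    - [-0.006, 0.03, 0]
    - [-0.008, 0.034, 0]
    - [-0.01, 0.037, 0]
    - [-0.011, 0.039, 0]
    - [-0.012, 0.04, 0]
  yaw: [1, 3, 6, 10, 14, 18.5, 23, 27.5]

```text
time_s: 14.78
ee_pos: [470.4, 269.2, 154.8]
ee_rot: [180.0, 0.0, 25.0]
force: [0.8, -0.8, -2.5]
gripper_width: 19.9
gripper_force: 60.0
```

>>> send_rows:
  grip: [-1, -1, -1, -1, -1, -1, -1, -1]
  xyz:
    - [-0.001, 0, 0]
    - [-0.002, 0, 0]
    - [-0.003, 0, 0]
    - [-0.004, 0, 0]
    - [-0.005, 0, 0]
    - [-0.006, 0, 0]
    - [-0.007, 0, 0]
    - [-0.008, 0, 0]
  yaw: [4.5, 9, 13.5, 18, 22.5, 27, 31.5, 36]

```text
time_s: 15.45
ee_pos: [462.5, 268.8, 154.8]
ee_rot: [180.0, 0.0, 61.0]
force: [-0.4, 1.0, -4.1]
gripper_width: 19.8
gripper_force: 60.0
```

>>> send_rows:
  grip: [-1, -1, -1, -1, -1, -1, -1, -1]
  xyz:
    - [0, 0, 0]
    - [0, 0, 0]
    - [0, 0, 0]
    - [0, 0, 0]
    - [0, 0, 0]
    - [0, 0, 0]
    - [0, 0, 0]
    - [0, 0, 0]
  yaw: [4.5, 9, 13.5, 18, 22, 25.5, 28, 29]

```text
time_s: 16.12
ee_pos: [462.6, 268.8, 154.8]
ee_rot: [180.0, 0.0, 89.9]
force: [-0.1, 0.2, -3.7]
gripper_width: 19.8
gripper_force: 60.0
```

Run:
```python
from h import *
shot("wrist","w10",None,1.42); print(tips("w10"), env.state()["ee_pos"],env.state()["force"]); print(balls("w10"))
```

```text
[(7, 42, 0.76), (4, 4, 0.37)] [462.58167873 268.72603208 154.80208796] [ 0.17341638 -0.34516026 -3.65741342]
[(np.float32(281.5), np.float32(25.5), np.float32(32.2)), (np.float32(237.5), np.float32(68.5), np.float32(21.5))]
```

View pics/w10.png

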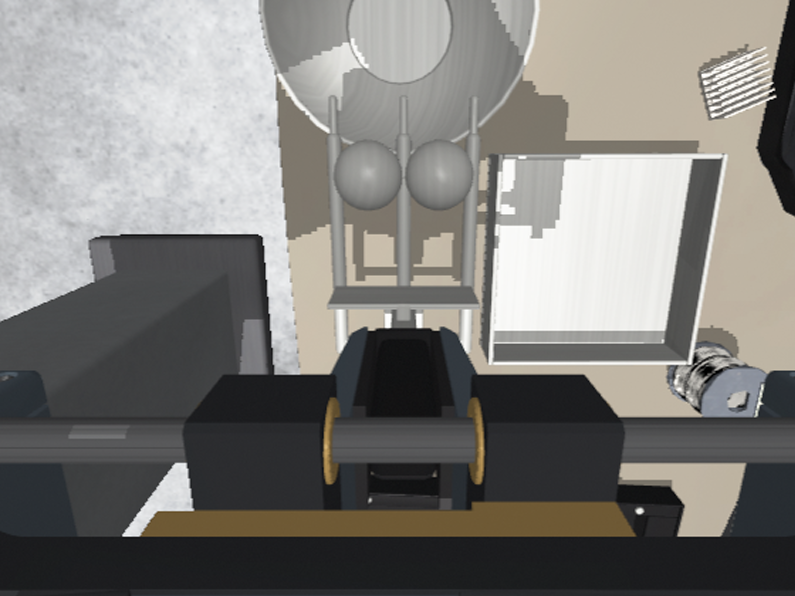

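The wrist view shows both large balls still in the lanes, at (367,175) and (439,175). The bowl is straight ahead, with its near rim at about (400,150), and the pan is clear on the right.

Run:
```python
from h import *
for u,v in((400,150),(272,80),(526,80)): print(ray("w10",u/1.42,v/1.42,42).round(1))
```

```text
[461.1 346.7  42. ]
[393.7 382.3  42. ]
[527.7 382.   42. ]
```

>>> send_rows:
  grip: [-1, -1, -1, -1, -1, -1, -1, -1]
  xyz:
    - [0, 0.001, 0]
    - [0, 0.003, 0]
    - [0, 0.006, 0]
    - [0, 0.01, 0]
    - [0, 0.015, 0]
    - [0, 0.02, 0]
    - [0, 0.025, 0]
    - [0, 0.03, 0]
  yaw: [0, 0, 0, 0, 0, 0, 0, 0]

```text
time_s: 16.83
ee_pos: [462.6, 299.2, 154.8]
ee_rot: [180.0, -0.0, 89.7]
force: [-0.4, 1.0, -2.4]
gripper_width: 19.8
gripper_force: 60.0
```

>>> send_rows:
  grip: [-1, -1, -1, -1, -1, -1, -1, -1]
  xyz:
    - [0, 0.005, 0]
    - [0, 0.01, 0]
    - [0, 0.015, 0]
    - [0, 0.02, 0]
    - [0, 0.025, 0]
    - [0, 0.03, 0]
    - [0, 0.035, 0]
    - [0, 0.04, 0]
  yaw: [0, 0, 0, 0, 0, 0, 0, 0]

```text
time_s: 17.5
ee_pos: [462.6, 339.0, 154.8]
ee_rot: [180.0, -0.0, 89.7]
force: [0.5, 0.3, -2.3]
gripper_width: 20.0
gripper_force: 60.0
```

>>> send_rows:
  grip: [-1, -1, -1, -1, -1, -1, -1, -1]
  xyz:
    - [0, 0.005, 0]
    - [0, 0.01, 0]
    - [0, 0.014, 0]
    - [0, 0.018, 0]
    - [0, 0.021, 0]
    - [0, 0.023, 0]
    - [0, 0.023, 0]
    - [0, 0.023, 0]
  yaw: [0, 0, 0, 0, 0, 0, 0, 0]

```text
time_s: 18.17
ee_pos: [462.5, 361.5, 154.7]
ee_rot: [-180.0, 0.0, 89.7]
force: [-0.3, -0.9, -2.8]
gripper_width: 19.9
gripper_force: 60.0
```

>>> send_rows:
  grip: [-1, -1, -1, -1]
  xyz:
    - [0, 0, -0.003]
    - [0, 0, -0.005]
    - [0, 0, -0.005]
    - [0, 0, -0.005]
  yaw: [0, 0, 0, 0]
  grip_force: 6

```text
time_s: 18.5
ee_pos: [462.4, 361.2, 149.4]
ee_rot: [-180.0, 0.0, 89.7]
force: [-0.7, -0.6, -3.9]
gripper_width: 20.0
gripper_force: 6.0
```

Run:
```python
from h import *
shot("wrist","w11"); print(tips("w11"), env.state()["ee_pos"],env.state()["force"]); print(balls("w11"))
```

```text
[(-24, 13, 0.41), (3, 12, 0.32)] [462.47853062 361.24837404 149.5920767 ] [ 0.05599194 -1.13825427 -3.07256652]
[(np.float32(281.5), np.float32(132.5), np.float32(33.4)), (np.float32(260.5), np.float32(160.5), np.float32(22.1)), (np.float32(305.5), np.float32(158.5), np.float32(22.1))]
```

>>> send_rows:
  grip: [-1, -1, -1]
  xyz:
    - [0, 0, 0]
    - [0, 0, 0]
    - [0, 0, 0]
  yaw: [0, 0, 0]

```text
time_s: 18.8
ee_pos: [462.6, 361.6, 149.9]
ee_rot: [180.0, -0.0, 89.7]
force: [-0.5, -0.3, -3.0]
gripper_width: 19.9
gripper_force: 6.0
```

Run:
```python
from h import *
shot("wrist","w12"); shot("side","s12"); print(env.state()["force"]); print(balls("w12"))
a=np.load("pics/w12.npz")["f"]; b=np.load("pics/s12.npz")["f"]
c=cv2.resize(b[120:260,130:330],(560,392),interpolation=cv2.INTER_CUBIC)
i=np.vstack([cv2.resize(a[:260],(480,223)),np.zeros((0,480,3),np.uint8)])
o=np.zeros((600,560,3),np.uint8); o[:223,:480]=i; o[223:600]=c[:377]
cv2.imwrite("pics/m12.png",o)
```

```text
[-0.01558235  0.13433585 -4.10184854]
[(np.float32(261.5), np.float32(143.5), np.float32(22.1)), (np.float32(281.5), np.float32(131.5), np.float32(32.3)), (np.float32(306.5), np.float32(142.5), np.float32(21.6))]
```

View pics/m12.png

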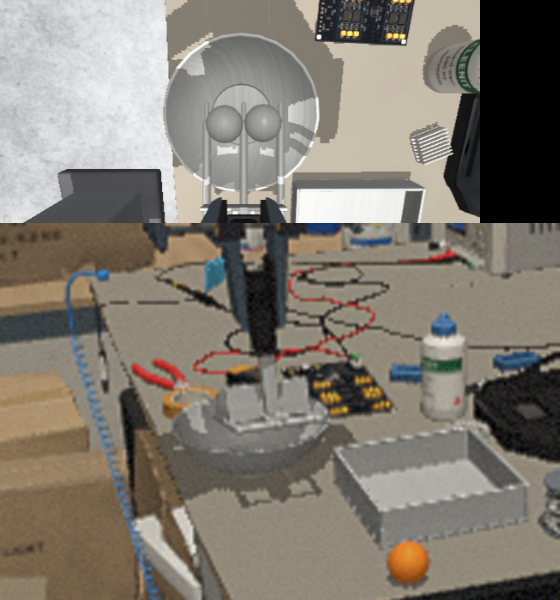

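The composite shows the scoop tipped nose-down over the bowl, with the balls rolling forward toward the tips and everything inside the bowl rim. I'll let it go on.

>>> send_rows:
  grip: [-1, -1, -1, -1, -1, -1]
  xyz:
    - [0, 0, 0]
    - [0, 0, 0]
    - [0, 0, 0]
    - [0, 0, 0]
    - [0, 0, 0]
    - [0, 0, 0]
  yaw: [0, 0, 0, 0, 0, 0]
  grip_force: 5

```text
time_s: 19.4
ee_pos: [462.7, 361.6, 150.0]
ee_rot: [180.0, -0.0, 89.7]
force: [0.1, -0.2, -1.4]
gripper_width: 19.8
gripper_force: 5.0
```

```bash
cat >> h.py <<'E'
def tipscan(fn):
    a=np.load("pics/w2.npz")["f"]; b=np.load(f"pics/{fn}.npz")["f"]; o=[]
    for s in (0.8,0.9,1):
        t=cv2.resize(a[66:90,324:343],None,fx=s,fy=s)
        m=cv2.matchTemplate(b[40:260,300:360],t,cv2.TM_CCOEFF_NORMED); _,q,_,l=cv2.minMaxLoc(m); o.append((l[0]+300,l[1]+40,round(q,2),s))
    return o
E
python3 - <<'E'
from h import *
shot("wrist","w13"); print(env.state()["force"],balls("w13"),tipscan("w12"),tipscan("w13"))
for t in (-15,-25,-35,-45): print(t,pred(t))
E
```

```text
[-0.09376857  0.19359988 -2.37926952] [] [(301, 130, 0.74, 0.8), (300, 129, 0.72, 0.9), (319, 147, 0.69, 1)] [(320, 148, 0.7, 0.8), (319, 148, 0.68, 0.9), (318, 147, 0.65, 1)]
-15 [111.8 234.8]
-25 [140.1 251.5]
-35 [167.8 268.7]
-45 [195.3 286.3]
```

>>> send_rows:
  grip: [-1, -1, -1, -1, -1]
  xyz:
    - [0, 0, 0]
    - [0, 0, 0]
    - [0, 0, 0]
    - [0, 0, 0]
    - [0, 0, 0]
  yaw: [0, 0, 0, 0, 0]
  grip_force: 15

```text
time_s: 19.87
ee_pos: [462.6, 361.5, 149.8]
ee_rot: [180.0, -0.0, 89.7]
force: [-0.2, -1.2, -0.7]
gripper_width: 20.0
gripper_force: 15.0
```

Run:
```python
from h import *
shot("wrist","w14"); f=[env.state()["force"][2]]
shot("wrist","w15"); f.append(env.state()["force"][2])
print(f,tipscan("w15"))
for n in ("w12","w13","w14","w15"):
    g=cv2.medianBlur(cv2.cvtColor(np.load(f"pics/{n}.npz")["f"],cv2.COLOR_BGR2GRAY),3)[:230,180:380]
    c=cv2.HoughCircles(g,cv2.HOUGH_GRADIENT,1,20,param1=100,param2=13,minRadius=15,maxRadius=26)
    print(n,None if c is None else [(x+180,y,r,ray(n,x+180,y,20)[:2].round(0)) for x,y,r in c[0].round(1)])
```

```text
[np.float64(-1.487901297891794), np.float64(-1.0320770613445984)] [(319, 198, 0.7, 0.8), (318, 198, 0.69, 0.9), (318, 197, 0.66, 1)]
w12 [(np.float32(305.5), np.float32(143.5), np.float32(22.1), array([481., 409.])), (np.float32(259.5), np.float32(147.5), np.float32(25.4), array([442., 405.])), (np.float32(303.5), np.float32(197.5), np.float32(25.4), array([480., 361.])), (np.float32(263.5), np.float32(189.5), np.float32(25.4), array([445., 369.])), (np.float32(333.5), np.float32(179.5), np.float32(21.0), array([506., 377.])), (np.float32(223.5), np.float32(173.5), np.float32(23.2), array([410., 383.])), (np.float32(349.5), np.float32(126.5), np.float32(23.0), array([518., 422.])), (np.float32(231.5), np.float32(74.5), np.float32(17.2), array([421., 464.]))]
w13 [(np.float32(263.5), np.float32(127.5), np.float32(19.6), array([446., 422.])), (np.float32(300.5), np.float32(117.5), np.float32(19.9), array([477., 430.])), (np.float32(308.5), np.float32(198.5), np.float32(23.2), array([485., 360.])), (np.float32(347.5), np.float32(135.5), np.float32(25.4), array([517., 415.])), (np.float3
[... 1111 characters left out ...]
t32(263.5), np.float32(130.5), np.float32(19.6), array([446., 419.])), (np.float32(333.5), np.float32(179.5), np.float32(20.8), array([506., 377.])), (np.float32(263.5), np.float32(161.5), np.float32(23.2), array([445., 393.])), (np.float32(347.5), np.float32(136.5), np.float32(25.4), array([517., 414.])), (np.float32(302.5), np.float32(180.5), np.float32(16.6), array([479., 376.])), (np.float32(231.5), np.float32(178.5), np.float32(23.2), array([417., 378.])), (np.float32(334.5), np.float32(91.5), np.float32(25.4), array([504., 450.])), (np.float32(217.5), np.float32(33.5), np.float32(24.3), array([411., 494.])), (np.float32(347.5), np.float32(162.5), np.float32(17.4), array([518., 392.]))]
```

>>> send_rows:
  grip: [-1, -1, -1, -1, -1, -1, -1, -1]
  xyz:
    - [0, 0, 0.005]
    - [0, 0, 0.015]
    - [0, 0, 0.03]
    - [0, 0, 0.05]
    - [0, 0, 0.065]
    - [-0.005, -0.015, 0.07]
    - [-0.015, -0.04, 0.07]
    - [-0.025, -0.065, 0.07]
  yaw: [0, 0, 0, 0, 0, 0, 0, 0]
  grip_force: 25

```text
time_s: 20.63
ee_pos: [437.1, 295.5, 220.4]
ee_rot: [179.9, 0.0, 89.8]
force: [0.4, -0.3, -1.0]
gripper_width: 19.9
gripper_force: 25.0
```

>>> send_rows:
  grip: [-1, -1, -1, -1, -1, -1, -1, -1]
  xyz:
    - [-0.007, -0.015, 0]
    - [-0.007, -0.022, -0.01]
    - [-0.007, -0.022, -0.03]
    - [-0.007, -0.022, -0.05]
    - [-0.007, -0.022, -0.065]
    - [-0.007, -0.022, -0.075]
    - [-0.007, -0.022, -0.08]
    - [-0.007, -0.022, -0.08]
  yaw: [0, 0, 0, 0, 0, 0, 0, 0]

```text
time_s: 21.3
ee_pos: [430.0, 273.9, 139.1]
ee_rot: [-179.9, 0.1, 89.7]
force: [-0.3, 0.6, -0.9]
gripper_width: 19.6
gripper_force: 25.0
```

Run:
```python
from h import *
shot("side","s16"); shot("wrist","w16"); shot("top","t16"); print(env.state()["force"],env.state()["ee_pos"],tipscan("w16"))
f=np.load("pics/t16.npz")["f"]; g=cv2.medianBlur(cv2.cvtColor(f,cv2.COLOR_BGR2GRAY),3)
c=cv2.HoughCircles(g[220:285,140:212],cv2.HOUGH_GRADIENT,1,8,param1=100,param2=8,minRadius=5,maxRadius=9)
print([(ray("t16",x+140,y+220,20).round(0),r) for x,y,r in c[0]])
# bar line on side view: predict rear/tip for tilts
for th in (-30,-40,-50):
    c_,s_=np.cos(np.radians(th)),np.sin(np.radians(th))
    print(th,[np.round(proj("w16",(430,274+px*c_-pz*s_,159+px*s_+pz*c_)),0) for px,pz in((103,-97),(14,-64))],"tip z",159+103*s_-98*c_)
```

```text
[ 0.46416195 -0.11082387 -1.40275337] [431.16244029 274.86233367 140.72429955] [(319, 125, 0.93, 0.8), (318, 125, 0.87, 0.9), (317, 145, 0.86, 1)]
[(array([514., 401.,  20.]), np.float32(6.0))]
-30 [array([283., 153.]), array([283., 259.])] tip z 22.629510429125006
-40 [array([283., 181.]), array([283., 277.])] tip z 17.7205207766266
-50 [array([283., 209.]), array([283., 294.])] tip z 17.104236609464408
```

>>> send_rows:
  grip: [-1, -1, -1, -1, -1, -1, -1]
  xyz:
    - [0, -0.01, -0.008]
    - [0, -0.02, -0.016]
    - [0, -0.03, -0.022]
    - [0, -0.038, -0.024]
    - [0, -0.04, -0.026]
    - [0, -0.04, -0.027]
    - [0, -0.04, -0.027]
  yaw: [0, 0, 0, 0, 0, 0, 0]

```text
time_s: 22.03
ee_pos: [430.8, 234.4, 112.7]
ee_rot: [180.0, -0.0, 89.7]
force: [-1.0, 0.3, -0.2]
gripper_width: 20.0
gripper_force: 25.0
```

>>> send_rows:
  grip: [-1, -1, -1, -1, -1, -1, -1, -1]
  xyz:
    - [0, 0, 0]
    - [0, -0.001, -0.002]
    - [0, -0.005, -0.006]
    - [0, -0.011, -0.011]
    - [0, -0.018, -0.016]
    - [0, -0.026, -0.021]
    - [0, -0.034, -0.026]
    - [0, -0.036, -0.027]
  yaw: [0, 0, 0, 0, 0, 0, 0, 0]
  grip_force: 5

```text
time_s: 22.7
ee_pos: [429.7, 197.2, 84.6]
ee_rot: [-179.9, 0.0, 89.6]
force: [-0.2, 0.4, -1.1]
gripper_width: 19.6
gripper_force: 5.0
```

Run:
```python
from h import *
shot("wrist","w17"); print(env.state()["force"],env.state()["ee_pos"],tipscan("w17"),tips("w17"))
```

```text
[ 0.44334614 -0.44102274 -1.5610043 ] [429.77403008 197.34159005  84.76114669] [(325, 77, 0.95, 0.8), (324, 76, 0.92, 0.9), (323, 76, 0.89, 1)] [(-1, 10, 0.89), (0, -44, 0.29)]
```

>>> send_rows:
  grip: [-1, -1, -1, -1, -1, -1]
  xyz:
    - [0, -0.002, -0.001]
    - [0, -0.004, -0.002]
    - [0, -0.005, -0.003]
    - [0, -0.006, -0.004]
    - [0, -0.006, -0.005]
    - [0, -0.006, -0.005]
  yaw: [0, 0, 0, 0, 0, 0]

```text
time_s: 23.25
ee_pos: [430.7, 192.2, 81.1]
ee_rot: [180.0, 0.1, 89.8]
force: [0.2, -2.6, 2.0]
gripper_width: 20.0
gripper_force: 5.0
```

Run:
```python
from h import *
shot("wrist","w18"); print(env.state()["force"],env.state()["ee_pos"],tipscan("w18"),tips("w18"))
```

```text
[ 0.03885275 -3.82928622  2.50971389] [430.69692022 192.18442751  81.06875959] [(326, 71, 0.95, 0.8), (325, 71, 0.93, 0.9), (324, 70, 0.9, 1)] [(0, 4, 0.9), (8, 10, 0.3)]
```

>>> send_rows:
  grip: [-1, -1, -1, -1]
  xyz:
    - [0, -0.001, -0.001]
    - [0, -0.001, -0.002]
    - [0, -0.001, -0.002]
    - [0, -0.001, -0.002]
  yaw: [0, 0, 0, 0]
  grip_force: 3

```text
time_s: 23.63
ee_pos: [430.7, 191.9, 78.9]
ee_rot: [180.0, -0.0, 89.7]
force: [-0.0, 1.4, 3.5]
gripper_width: 19.6
gripper_force: 3.0
```

>>> send_rows:
  grip: [-0.5, -0.4, -0.3, -0.2, -0.2, -0.2, -0.2, -0.2]
  xyz:
    - [0, 0, 0]
    - [0, 0, 0]
    - [0, 0, 0]
    - [0, 0, 0]
    - [0, 0, 0]
    - [0, 0, 0]
    - [0, 0, 0]
    - [0, 0, 0]
  yaw: [0, 0, 0, 0, 0, 0, 0, 0]

```text
time_s: 24.3
ee_pos: [430.6, 191.5, 78.8]
ee_rot: [180.0, 0.0, 89.7]
force: [-0.6, -0.6, 0.5]
gripper_width: 36.4
gripper_force: 0.0
```

Run:
```python
from h import *
shot("wrist","w19"); print(env.state()["force"],env.state()["ee_pos"],tipscan("w19"),tips("w19"),env.state()["gripper_width"])
```

```text
[ 0.05275149  0.04011912 -0.046127  ] [430.58519092 191.52188269  78.76568004] [(327, 70, 0.93, 0.8), (326, 69, 0.91, 0.9), (325, 69, 0.89, 1)] [(1, 3, 0.89), (1, -31, 0.34)] 36.14705088981712
```

>>> send_rows:
  grip: [0, 0.1, 0.1, 0.1, 0.1, 0.1, 0.1, 0.1]
  xyz:
    - [0, 0, 0]
    - [0, 0, 0.01]
    - [0, 0, 0.03]
    - [0, 0, 0.06]
    - [0, 0, 0.095]
    - [0, 0, 0.13]
    - [0, 0, 0.16]
    - [0, 0, 0.18]
  yaw: [0, 0, 0, 0, 0, 0, 0, 0]

```text
time_s: 25.02
ee_pos: [431.4, 191.9, 262.2]
ee_rot: [179.7, -0.1, 89.7]
force: [0.3, -0.1, 0.7]
gripper_width: 50.3
gripper_force: 0.0
```

>>> send_rows:
  grip: [0.1, 0.1, 0.1, 0.1, 0.1, 0.1]
  xyz:
    - [0, -0.03, 0]
    - [0, -0.065, 0]
    - [0, -0.1, 0]
    - [0, -0.13, 0]
    - [0, -0.14, 0]
    - [0, -0.14, 0]
  yaw: [0, 0, 0, 0, 0, 0]

```text
time_s: 25.52
ee_pos: [430.4, 49.9, 258.9]
ee_rot: [180.0, 0.0, 89.5]
force: [-0.3, 0.6, 0.1]
gripper_width: 50.2
gripper_force: 0.0
```

Run:
```python
from h import *
shot("top","t20"); shot("side","s20"); print(env.state()["ee_pos"])
# scoop upright check: template of handle column in side view: handle is dark; print dark column extents near prediction
g=cv2.cvtColor(np.load("pics/s20.npz")["f"],cv2.COLOR_BGR2GRAY)
for z in (130,115,100,85,70): 
    u,v=proj("s20",(430.6,191.5,z)); row=g[int(round(v)),int(u)-16:int(u)+17]; d=np.where(row<60)[0]
    print(z,round(u,1),round(v,1),"dark", (d.min()+int(u)-16,d.max()+int(u)-16) if len(d) else None)
print("above top", [int(g[int(round(proj('s20',(430.6,191.5,z))[1])),int(proj('s20',(430.6,191.5,z))[0])]) for z in (125,130,135,140,150)])
for n,box in (("s20",(175,160,265,225)),("t20",(140,215,212,290)),("t20",(295,160,360,275))):
    f=cv2.cvtColor(np.load(f"pics/{n}.npz")["f"],cv2.COLOR_BGR2GRAY)[box[1]:box[3],box[0]:box[2]]
    f=cv2.resize(f,None,fx=3,fy=3,interpolation=cv2.INTER_CUBIC)
    c=cv2.HoughCircles(f,cv2.HOUGH_GRADIENT,1,15,param1=100,param2=14,minRadius=6,maxRadius=27)
    if c is not None: print(n,[(ray(n,x/3+box[0],y/3+box[1],18)[:2].round(0),round(float(r/3),1)) for x,y,r in c[0][:6]])
```

```text
[430.66551358  52.06548591 258.78673293]
130 227.1 192.6 dark (np.int64(228), np.int64(231))
115 227.6 199.4 dark (np.int64(223), np.int64(233))
100 228.1 206.1 dark (np.int64(224), np.int64(234))
85 228.6 212.7 dark (np.int64(224), np.int64(234))
70 229.0 219.2 dark (np.int64(225), np.int64(234))
above top [29, 64, 183, 176, 172]
s20 [(array([585., 525.]), 8.4), (array([408., 590.]), 8.4), (array([583., 587.]), 8.4), (array([568., 499.]), 8.4), (array([400., 542.]), 7.6), (array([482., 414.]), 5.4)]
t20 [(array([446., 420.]), 6.9), (array([477., 431.]), 6.9), (array([426., 381.]), 8.0), (array([525., 360.]), 7.7), (array([402., 423.]), 7.6), (array([521., 418.]), 6.4)]
t20 [(array([653.,  90.]), 6.0), (array([574.,  58.]), 2.3), (array([560.,  28.]), 2.3), (array([424.,  99.]), 2.9)]
```

```bash
python3 -c "
from workcell import env
print(env.job_done())"
```

```text
the job is handed in; nothing more can be done
None
```

The job is handed in at about 25.6 s. The final camera measurements put both large balls in the round bowl, both small balls still in the tray, and the scoop upright on the free front strip with the gripper clear.

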